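# Spin two bearing-mounted wheels and put the one that binds in the repair tray

## Task

Two identical wheel units with a spinner knob stand on the workbench: one wheel runs free, the other binds on its bearing. While both still stand where they are, spin each wheel by pushing its knob at least an eighth of a turn and see whether it coasts on; then lift the unit whose wheel binds by its axle post and stand it upright, flat on the floor of the repair tray, near the middle. Leave the free-running unit standing where it is.

Things in the scene. Friction and masses are not known exactly. Their poses are not given: they have to be found in the camera images.
- axle_a (a point): wheel unit A, loose, 0.8 kg, looks just like the other: grey base plate 100 x 100 x 12 mm flat on the table, fixed upright steel axle post 28 mm in diameter, top 100 mm above the table; an aluminium wheel 150 mm in diameter turns level about it (underside 30 mm, top face 46 mm up). Point: on the post's axis, 86 mm up: grip the post here from above. z up
- knob_a (a point): spinner knob of unit A's wheel: upright wooden knob, 16 mm in diameter, 24 mm tall, fixed on the wheel's top face 62 mm from the axle's axis; its top is 70 mm above the table. Point: the knob's centre, 58 mm up (keep fingers that straddle the post clear of it). Pushed sideways along the rim it turns the wheel, either way round
- wheel_a (a joint): turn of unit A's wheel, rad, anticlockwise from above, starts within 0.2 of 0, no stops, counts on over full turns. Of the two wheels one is free-running: let go, it coasts on for seconds. The other binds: it takes about 1 N at the knob and stops as soon as it is no longer pushed. Which is which is not told and cannot be seen: spin them
- axle_b (a point): wheel unit B, loose, 0.8 kg, looks just like the other: grey base plate 100 x 100 x 12 mm flat on the table, fixed upright steel axle post 28 mm in diameter, top 100 mm above the table; an aluminium wheel 150 mm in diameter turns level about it (underside 30 mm, top face 46 mm up). Point: on the post's axis, 86 mm up: grip the post here from above. z up
- knob_b (a point): spinner knob of unit B's wheel: upright wooden knob, 16 mm in diameter, 24 mm tall, fixed on the wheel's top face 62 mm from the axle's axis; its top is 70 mm above the table. Point: the knob's centre, 58 mm up (keep fingers that straddle the post clear of it). Pushed sideways along the rim it turns the wheel, either way round
- wheel_b (a joint): turn of unit B's wheel, rad, anticlockwise from above, starts within 0.2 of 0, no stops, counts on over full turns. Of the two wheels one is free-running: let go, it coasts on for seconds. The other binds: it takes about 1 N at the knob and stops as soon as it is no longer pushed. Which is which is not told and cannot be seen: spin them
- tray_in (a point): repair tray: fixed, shallow, square open tray of plywood, 220 x 220 mm outside, 28 mm high, walls and floor 5 mm thick. Point: the centre of its inner floor, 5 mm above the table; x and y run along its walls. It and the two units stand in a row of three places that change from start to start
Things that resemble listed ones, but are neither listed nor needed, are in the scene too. Leave any red look-alike of the part that bears axle_b alone. What is shaped like the part that bears axle_a but green is not meant.

How it is judged:
On the way:
1. both wheels have been turned well round by hand (to more than 0.55 rad either way on their joints) while both units still stand within 40 mm of their places ((value of joint wheel_a above 0.55 rad or value of joint wheel_a below -0.55 rad) and (value of joint wheel_b above 0.55 rad or value of joint wheel_b below -0.55 rad) and distance of each of axle_a, axle_b from where it was at the start of the episode below 0.04 m), for 0.1 s.
At the end, for the whole second after the job is handed in: The unit whose wheel binds stands released, upright (within 10 degrees) and flat on the repair tray's floor, its axle within 60 mm of the tray's centre along each wall direction; the free-running unit stands upright within 40 mm of where it started (its wheel may still be turning) (x of axle_a in the frame of tray_in between -0.06 and 0.06 m and y of axle_a in the frame of tray_in between -0.06 and 0.06 m and z of axle_a in the frame of tray_in between 0.076 and 0.096 m and angle between each of axle_a, axle_b's own z axis and vertical below 0.17 rad and distance of axle_b from where it was at the start of the episode below 0.04 m); the robot touches nothing.
It also fails if it takes over 59 s, if anything falls off the work surface, if the arm or the gripper's body presses on something with over 40 N, if the wrist force passes 120 N, or if a joint passes its speed limit or range.

## Robot

A 7-joint arm with a two-finger parallel gripper is mounted at the origin on the work surface. World frame = base frame: x ahead of the robot, y to its left, z up, the work surface at z = 0. Lengths are in m, angles in rad, forces in N, time in s.
With the tool pointing down it reaches from about 0.425 to 0.875 m from the base axis. Payload 4.7 kg.
Tool frame: the origin (TCP) lies at the centre of the arm's flange, where the gripper is bolted on; the fingertips stand 182 mm ahead of it and the grasp point (between the pads) lies ahead of it (ctrl.hold_point_z is the z of the grasp point in the tool frame, in m); z points along the fingers, y is the direction in which the jaws open and shut (so a half turn about z gives the same grasp; the last joint's range is limited). The gripper opens to 87 mm and grips with 3 to 60 N. Pads are 19 mm wide; open, the fingers measure 117 mm over their backs; the gripper's body (75 mm by 190 mm) begins 51 mm behind the grasp point.
Start: joints at [1.153, 0.321, -0.07, 1.45, 0.023, 1.371, -0.057], TCP at [0.272, -0.59, 0.405] pointing down, gripper open.
Joint ranges: [-2.86, 2.86], [-0.3, 2.09], [-1.38, 1.24], [0.06, 2.45], [-1.56, 4.7], [0.09, 2.05], [-2.69, 2.69]. Speed limits (rad/s): [2.57, 2.57, 3.14, 3.14, 3.14, 3.14, 3.14].

## Interface

Orientations are given as a rotation vector (axis times angle).
In Python, from bench import get_state, imaging, workorder, ctrl gives the robot as it stands.
- The arm moves only by the tool step_arm, never from a script. Its argument "increments" is a list of rows, each an object of numbers: "claw": the opening, from 0 (shut) to 1 (fully open); "tx", "ty", "tz": the shift along the tool's x, y, z in m; "spin": the turn about the tool's z in degrees. A call has 1 to 8 rows; each row is the pose to reach, as a shift and turn from the pose commanded when the call began, along the tool's axes at that moment; what a row does not reach only later rows make up. A row lasts 1/12 s, in which the tool goes at most 41.7 mm and 7.16 degrees, less where a joint would pass 70% of its speed; a pose out of reach is approached as far as the arm can. A call with a gripper value outside its range is refused whole. The fingers move at their own pace and stop on an object; "force" is the grip in N (left out, the last holds). Time passes only in rows, so rows that repeat a pose let the fingers close. It gives the time, the measured TCP pose, the force and the opening at its end, in the units of the state.
- get_state(): the state, without advancing time (a new reading comes with each control period).
- imaging.get_image(name): name is "scene" or "top"; returns the picture (420x560x3 uint8, blue, green, red); there is no depth.
- imaging.camera_params(name): a dict with "intrinsics" (3x3 intrinsics, pixels), "distortion" ([k1, k2, p1, p2, k3] as OpenCV has them; the pictures are not rectified), "camera_from_world" (4x4, takes a point from world to camera coordinates). Camera axes: x right, y down, z forward; pixel columns grow to the right and rows downward; lengths in m; the calibration is good to about 2 mm. A picture is of the moment at which its call begins. camera_params takes no time and is no camera call.
- workorder.close_job(): hands the job in, once; it reports no verdict.
The state is a dict: "time": time; "joint_positions": joint angles; "qd": joint speeds; "joint_torque": joint torques, N m; "position": TCP position; "tool_rot": TCP orientation; "ft_force": force on the tool from outside, world axes, zero at the start; "torque": the same for the moment, N m; "grip_width": opening from 0.0 (shut) to 1.0 (fully open).
Only numpy, scipy, OpenCV 4.12 (cv2) and the standard library are available. Lean on these libraries where they do the work, as an engineer would, in place of code of your own. Each camera call takes 0.05 s, during which the arm holds its last target. There are 200 camera calls.

## Working session

There is one attempt and no reset: what is moved stays moved. The work goes in short steps, Python scripts to look and compute and a tool call to move; the robot and the scene stay as the last step left them, time stands still between calls to the robot, and variables do not carry over. Pictures are saved under pics/ and viewed, on a budget of 10 in all, crops included, one or two more only if the job needs it, and the job is handed in when it is done.

Besides the shell and the picture viewer there is one more tool, called after "Call:" as name([rows], argument=value, ...), one row to a line, values as JSON. step_arm: Moves the arm, as the interface text tells. Its arguments: {"type":"object","properties":{"increments":{"type":"array"},"force":{"type":"number"}},"required":["increments"]}

```bash
mkdir -p pics
python3 - <<'E'
from bench import get_state, imaging, workorder, ctrl
import cv2,numpy as np
for n in("top","scene"):
    cv2.imwrite(f"pics/{n}0.png",imaging.get_image(n)); p=imaging.camera_params(n)
    print(n,p["intrinsics"],p["distortion"],np.round(p["camera_from_world"],3))
print(get_state(),ctrl.hold_point_z)
E
```

```text
top [[435.11678909   0.         276.01817765]
 [  0.         435.11678909 217.74532947]
 [  0.           0.           1.        ]] [-0.05348218  0.          0.          0.          0.        ] [[ 0.007 -1.    -0.026  0.024]
 [-0.996 -0.005 -0.094  0.476]
 [ 0.094  0.027 -0.995  0.891]
 [ 0.     0.     0.     1.   ]]
scene [[447.91040306   0.         279.81853294]
 [  0.         447.91040306 205.61154466]
 [  0.           0.           1.        ]] [-0.01304613  0.          0.          0.          0.        ] [[ 0.307  0.952 -0.012 -0.141]
 [ 0.787 -0.26  -0.559 -0.323]
 [-0.535  0.162 -0.829  1.193]
 [ 0.     0.     0.     1.   ]]
{'time': 0.1, 'joint_positions': array([ 1.15308558,  0.32178643, -0.07009584,  1.45155219,  0.02261354,
        1.37075553, -0.05692114]), 'qd': array([ 0.00057793, -0.00132995, -0.00133433, -0.00228009, -0.00080493,
        0.00037367, -0.00189771]), 'joint_torque': array([-7.64578981e-04, -4.92572129e+01, -4.05915454e-01, -3.13395560e+01,
       -6.39481377e-02,  3.95981292e-02,  1.04799731e-04]), 'position': array([ 0.27193997, -0.5901943 ,  0.4037467 ]), 'tool_rot': array([-3.06703504e+00, -6.72706313e-01,  7.28997879e-04]), 'ft_force': array([ 0.27049761, -0.06377809,  0.16303239]), 'torque': array([-0.01017212, -0.01406468, -0.02932189]), 'grip_width': 0.9965687923459653} 0.1635
```

View pics/top0.png

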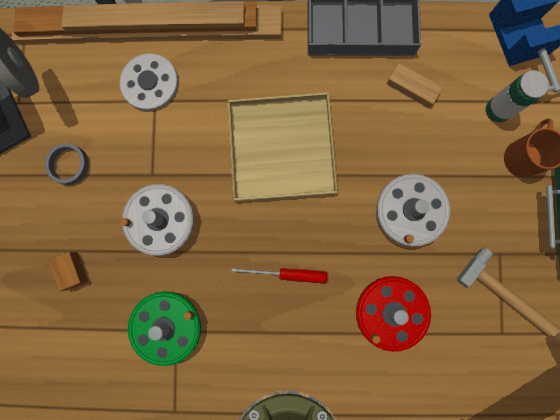

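View pics/scene0.png

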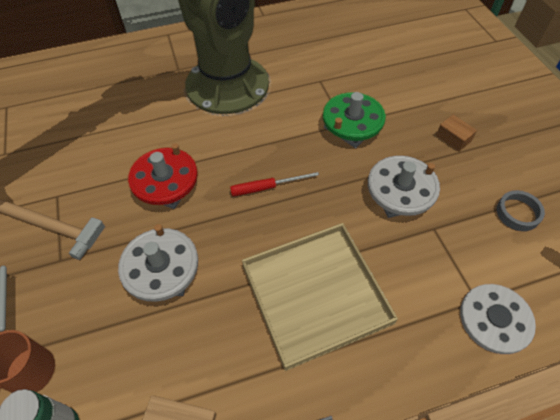

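The top view shows four wheel units. The two silver ones with knobs are at (158,219), knob at (127,222), and (413,210), knob at (409,239). The rejects are green (164,328), red (394,313) and the knobless silver disc (148,81). The tray is at (283,147). The scene view agrees, with the silver units at (403,187) and (158,265).

```bash
cat > h.py <<'E'
from bench import get_state, imaging, ctrl
import cv2,numpy as np
def ray(n,uv,z):
    p=imaging.camera_params(n);T=np.array(p["camera_from_world"]);R=T[:3,:3];c=-R.T@T[:3,3]
    q=cv2.undistortPoints(np.array(uv,float).reshape(-1,1,2),np.array(p["intrinsics"]),np.array(p["distortion"])).reshape(-1,2)
    d=np.c_[q,np.ones(len(q))]@R
    return (c+d*((z-c[2])/d[:,2])[:,None])[:,:2]
def comps(m,lo,hi):
    n,l,s,c=cv2.connectedComponentsWithStats(m.astype(np.uint8))
    return [(c[i],l==i) for i in range(1,n) if lo<s[i,4]<hi]
def wheels(n,im,near=None):
    "outer contour of silver wheels -> centre on plane 46 mm"
    h=cv2.cvtColor(im,cv2.COLOR_BGR2HSV); out=[]
    for c,m in comps((h[...,1]<40)&(h[...,2]>120),600,9000):
        ct=max(cv2.findContours(m.astype(np.uint8),0,cv2.CHAIN_APPROX_NONE)[0],key=len)
        w=ray(n,ct.reshape(-1,2),0.046).astype(np.float32)
        hull=cv2.convexHull(w); (x,y),r=cv2.minEnclosingCircle(hull)
        out.append((c.round(),round(x,4),round(y,4),round(r,4)))
    return out
def knobs(n,im,lo=15,hi=250):
    h=cv2.cvtColor(im,cv2.COLOR_BGR2HSV)
    return [(c.round(1),m.sum(),ray(n,c,0.058)[0].round(4)) for c,m in comps((h[...,0]<14)&(h[...,1]>140)&(h[...,2]>90),lo,hi)]
E
python3 - <<'E'
from h import *
for n in("top","scene"):
    im=cv2.imread(f"pics/{n}0.png")
    print(n,*wheels(n,im),sep="\n"); print("knobs",*knobs(n,im),sep="\n")
tr=ray("top",[(228,102),(329,94),(337,193),(235,201)],0.028);print(tr.round(3),tr.mean(0))
tr=ray("scene",[(243,265),(343,228),(395,318),(289,362)],0.028);print(tr.round(3),tr.mean(0))
t=cv2.imread("pics/top0.png");a=cv2.resize(t[175:265,113:203],(400,400));b=cv2.resize(t[165:255,368:458],(400,400))
cv2.imwrite("pics/crop.png",np.hstack([a,b]))
E
```

```text
top
(array([539.,  80.]), 0.7865, -0.5325, 0.0549)
(array([148.,  81.]), 0.7682, 0.3047, 0.062)
(array([413., 209.]), 0.4926, -0.2542, 0.0744)
(array([157., 219.]), 0.4699, 0.2731, 0.0745)
knobs
scene
(array([404., 184.]), 0.471, 0.2727, 0.0748)
(array([158., 264.]), 0.4933, -0.2542, 0.0748)
(array([499., 319.]), 0.7879, 0.2967, 0.0623)
(array([ 19., 406.]), 0.6854, -0.5091, 0.0311)
knobs
[[ 0.726  0.133]
 [ 0.743 -0.085]
 [ 0.528 -0.1  ]
 [ 0.51   0.114]] [0.6268427  0.01527413]
[[ 0.542 -0.101]
 [ 0.525  0.113]
 [ 0.729  0.13 ]
 [ 0.743 -0.075]] [0.63477504 0.0167754 ]
```

View pics/crop.png

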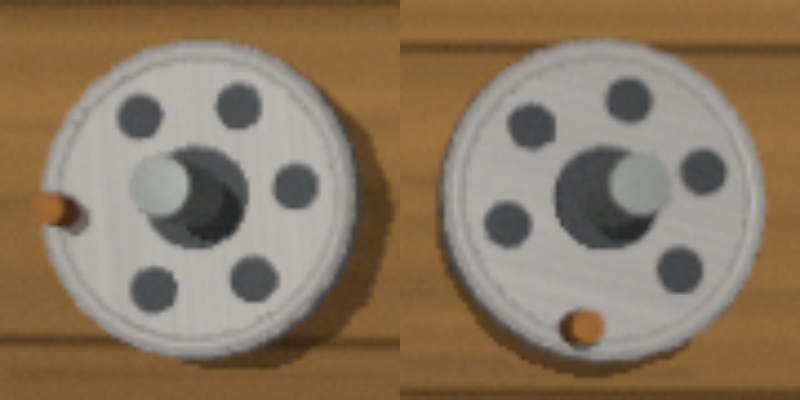

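```bash
cat >> h.py <<'E'
from scipy.spatial.transform import Rotation as Ro
def rel(xy,z,yawx):
    "tool-axis shift and spin to bring TCP to xy,z with tool x along world heading yawx (deg, mod 180)"
    s=get_state();R=Ro.from_rotvec(s["tool_rot"]).as_matrix()
    t=R.T@(np.array([*xy,z])-s["position"]);cur=np.degrees(np.arctan2(R[1,0],R[0,0]))
    sp=-((yawx-cur+90)%180-90)
    print("t",s["time"],"pos",s["position"].round(4),"yaw",round(cur,1),"q7",s["joint_positions"][6].round(2),"tilt",R[:,2].round(3),"F",s["ft_force"].round(1),"grip",round(s["grip_width"],3))
    print("  shift",t.round(4),"spin",round(sp,1))
E
python3 - <<'E'
from h import *
L=np.array([.4705,.273]);Rr=np.array([.493,-.254])
for c,px,ps in((L,(126,222.5),(430,170)),(Rr,(409,239),(159.5,231))):
    for n,p in(("top",px),("scene",ps)):
        k=ray(n,[p],.060)[0];d=k-c;print(n,k.round(4),np.hypot(*d).round(4),np.degrees(np.arctan2(d[1],d[0])).round(1))
rel((.431,-.225),.35,90)
E
```

```text
top [0.4611 0.3329] 0.0606 98.9
scene [0.467  0.3321] 0.0592 93.4
top [ 0.431 -0.24 ] 0.0636 167.3
scene [ 0.4368 -0.2383] 0.0583 164.4
t 0.1 pos [ 0.2719 -0.5902  0.4037] yaw 24.7 q7 -0.06 tilt [-0.001  0.002 -1.   ] F [ 0.3 -0.1  0.2] grip 0.997
  shift [ 0.2973 -0.265   0.0542] spin -65.3
```

```bash
python3 -c "
from h import *
rel((.4455,-.214),.33,50)"
```

```text
t 0.1 pos [ 0.2719 -0.5902  0.4037] yaw 24.7 q7 -0.06 tilt [-0.001  0.002 -1.   ] F [ 0.3 -0.1  0.2] grip 0.997
  shift [ 0.3151 -0.2689  0.0742] spin -25.3
```

Call:
step_arm([
  {"claw": 0, "tx": 0.04, "ty": -0.033, "tz": 0.009, "spin": -4},
  {"claw": 0, "tx": 0.08, "ty": -0.066, "tz": 0.018, "spin": -8},
  {"claw": 0, "tx": 0.11, "ty": -0.095, "tz": 0.025, "spin": -12},
  {"claw": 0, "tx": 0.14, "ty": -0.12, "tz": 0.035, "spin": -16},
  {"claw": 0, "tx": 0.17, "ty": -0.145, "tz": 0.045, "spin": -20},
  {"claw": 0, "tx": 0.2, "ty": -0.17, "tz": 0.05, "spin": -25},
  {"claw": 0, "tx": 0.23, "ty": -0.195, "tz": 0.06, "spin": -25},
  {"claw": 0, "tx": 0.26, "ty": -0.22, "tz": 0.07, "spin": -25},
], force=10)

```text
time: 0.77
position: [0.4103, -0.2925, 0.3379]
tool_rot: [2.85, 1.321, -0.0]
ft_force: [1.6, -1.1, -0.5]
grip_width: 0.479
```

```bash
python3 -c "
from h import *
rel((.4455,-.214),.27,50)"
```

```text
t 0.7667 pos [ 0.4103 -0.2925  0.3379] yaw 49.7 q7 -0.16 tilt [ 0. -0. -1.] F [ 1.6 -1.1 -0.5] grip 0.479
  shift [ 0.0827 -0.0239  0.0678] spin -0.3
```

Call:
step_arm([
  {"claw": 0, "tx": 0.035, "ty": -0.01, "tz": 0},
  {"claw": 0, "tx": 0.071, "ty": -0.021, "tz": 0},
  {"claw": 0, "tx": 0.071, "ty": -0.021, "tz": 0.03},
  {"claw": 0, "tx": 0.071, "ty": -0.021, "tz": 0.06},
  {"claw": 0, "tx": 0.071, "ty": -0.021, "tz": 0.06},
  {"claw": 0, "tx": 0.071, "ty": -0.021, "tz": 0.06},
])

```text
invalid input at $.increments[0]: expected keys claw, tx, ty, tz, spin
```

```bash
python3 -c "
from h import *
rel((.4455,-.214),.234,50)
for n in('top','scene'): cv2.imwrite(f'pics/{n}1.png',imaging.get_image(n))
a=cv2.imread('pics/top1.png')[130:290,330:490];b=cv2.imread('pics/scene1.png')[180:340,80:240]
cv2.imwrite('pics/c1.png',cv2.resize(np.hstack([a,b]),(800,400)))"
```

```text
t 0.7667 pos [ 0.4103 -0.2925  0.3379] yaw 49.7 q7 -0.16 tilt [ 0. -0. -1.] F [ 1.6 -1.1 -0.5] grip 0.479
  shift [ 0.0827 -0.0239  0.1038] spin -0.3
```

View pics/c1.png

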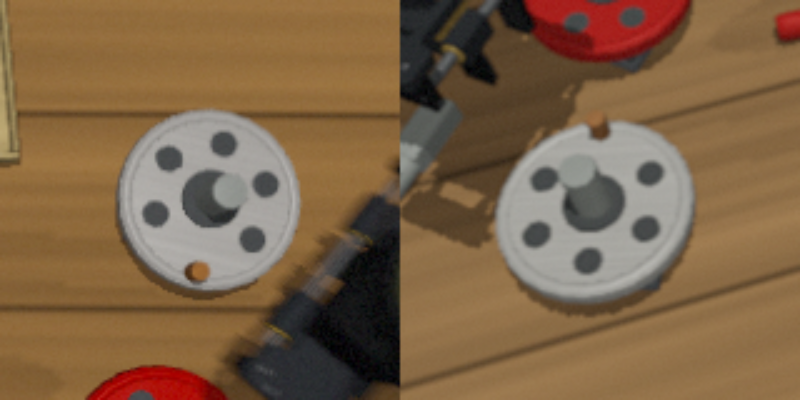

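The call was refused because every row needs all five keys. The picture shows the gripper right of unit R, with its knob unmoved at top pixel (409,239). I'll resend with all keys.

Call:
step_arm([
  {"claw": 0, "tx": 0.035, "ty": -0.01, "tz": 0, "spin": 0},
  {"claw": 0, "tx": 0.071, "ty": -0.021, "tz": 0, "spin": 0},
  {"claw": 0, "tx": 0.071, "ty": -0.021, "tz": 0.03, "spin": 0},
  {"claw": 0, "tx": 0.071, "ty": -0.021, "tz": 0.06, "spin": 0},
  {"claw": 0, "tx": 0.071, "ty": -0.021, "tz": 0.06, "spin": 0},
  {"claw": 0, "tx": 0.071, "ty": -0.021, "tz": 0.06, "spin": 0},
])

```text
time: 1.37
position: [0.4389, -0.2269, 0.2771]
tool_rot: [-2.847, -1.319, 0.004]
ft_force: [0.2, 0.3, 0.5]
grip_width: 0.018
```

```bash
python3 -c "
from h import *
rel((.4455,-.214),.234,50)
for n in('top','scene'): cv2.imwrite(f'pics/{n}1.png',imaging.get_image(n))
a=cv2.imread('pics/top1.png')[130:290,330:490];b=cv2.imread('pics/scene1.png')[180:340,80:240]
cv2.imwrite('pics/c2.png',cv2.resize(np.hstack([a,b]),(800,400)))"
```

```text
t 1.3667 pos [ 0.4389 -0.2269  0.2771] yaw 49.7 q7 -0.32 tilt [-0.004  0.002 -1.   ] F [0.2 0.3 0.5] grip 0.018
  shift [ 0.0141 -0.0032  0.0431] spin -0.3
```

View pics/c2.png

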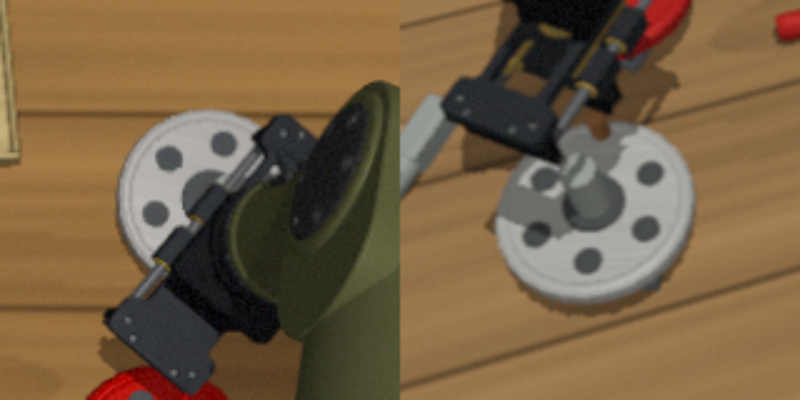

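The gripper is closed and sits beside the knob, about 14 mm short and still above it. I'll finish the approach and then lower.

Call:
step_arm([
  {"claw": 0, "tx": 0.014, "ty": -0.003, "tz": 0, "spin": 0},
  {"claw": 0, "tx": 0.014, "ty": -0.003, "tz": 0, "spin": 0},
  {"claw": 0, "tx": 0.014, "ty": -0.003, "tz": 0.02, "spin": 0},
  {"claw": 0, "tx": 0.014, "ty": -0.003, "tz": 0.04, "spin": 0},
  {"claw": 0, "tx": 0.014, "ty": -0.003, "tz": 0.04, "spin": 0},
  {"claw": 0, "tx": 0.014, "ty": -0.003, "tz": 0.04, "spin": 0},
])

```text
time: 1.97
position: [0.4464, -0.2147, 0.2387]
tool_rot: [-2.85, -1.32, 0.001]
ft_force: [0.9, -0.0, 0.1]
grip_width: 0.009
```

```bash
cat >> h.py <<'E'
def arc(c,r,th0,sgn,n=8,step=7):
    "rows in current tool axes for finger on circle, starting at th0 deg"
    R=Ro.from_rotvec(get_state()["tool_rot"]).as_matrix()
    p=lambda k:np.array([*(c+r*np.array([np.cos(a:=np.radians(th0+sgn*step*k)),np.sin(a)])),0])
    for k in range(1,n+1):
        print(k,(R.T@(p(k)-p(0)))[:2].round(3),-sgn*step*k)
E
python3 -c "
from h import *
rel((.4455,-.214),.234,50)
p=get_state()['position'][:2];c=np.array([.493,-.254]);d=p-c
th=np.degrees(np.arctan2(d[1],d[0]));print(np.hypot(*d),th)
arc(c,np.hypot(*d),th,1)"
```

```text
t 1.9667 pos [ 0.4464 -0.2147  0.2387] yaw 49.7 q7 -0.38 tilt [-0.001  0.    -1.   ] F [ 0.9 -0.   0.1] grip 0.009
  shift [-0.0001 -0.0011  0.0047] spin -0.3
0.06098541801682788 139.84923052994847
1 [-0.007  0.   ] -7
2 [-0.015  0.002] -14
3 [-0.022  0.004] -21
4 [-0.029  0.007] -28
5 [-0.035  0.011] -35
6 [-0.041  0.016] -42
7 [-0.046  0.021] -49
8 [-0.05   0.027] -56
```

Call:
step_arm([
  {"claw": 0, "tx": -0.007, "ty": 0, "tz": 0, "spin": -7},
  {"claw": 0, "tx": -0.015, "ty": 0.002, "tz": 0, "spin": -14},
  {"claw": 0, "tx": -0.022, "ty": 0.004, "tz": 0, "spin": -21},
  {"claw": 0, "tx": -0.029, "ty": 0.007, "tz": 0, "spin": -28},
  {"claw": 0, "tx": -0.035, "ty": 0.011, "tz": 0, "spin": -35},
  {"claw": 0, "tx": -0.041, "ty": 0.016, "tz": 0, "spin": -42},
  {"claw": 0, "tx": -0.046, "ty": 0.021, "tz": 0, "spin": -49},
  {"claw": 0, "tx": -0.05, "ty": 0.027, "tz": 0, "spin": -56},
])

```text
time: 2.63
position: [0.4353, -0.2711, 0.2405]
tool_rot: [1.888, 2.507, -0.001]
ft_force: [0.3, -0.5, -0.1]
grip_width: 0.009
```

Call:
step_arm([
  {"claw": 0, "tx": -0.007, "ty": 0, "tz": 0, "spin": -7},
  {"claw": 0, "tx": -0.015, "ty": 0.002, "tz": 0, "spin": -14},
  {"claw": 0, "tx": -0.022, "ty": 0.004, "tz": 0, "spin": -21},
  {"claw": 0, "tx": -0.029, "ty": 0.007, "tz": 0, "spin": -28},
  {"claw": 0, "tx": -0.029, "ty": 0.007, "tz": 0, "spin": -28},
  {"claw": 0, "tx": -0.029, "ty": 0.007, "tz": 0, "spin": -28},
])

```text
time: 3.13
position: [0.4498, -0.2965, 0.2397]
tool_rot: [1.24, 2.884, -0.001]
ft_force: [0.4, 0.4, -1.1]
grip_width: 0.006
```

```bash
python3 -c "
from h import *
rel((.45,-.3),.34,50)
A=[imaging.get_image('scene') for i in range(4)];t=imaging.get_image('top')
cv2.imwrite('pics/scene2.png',A[0]);cv2.imwrite('pics/scene2b.png',A[3]);cv2.imwrite('pics/top2.png',t)
print(cv2.absdiff(A[0],A[3])[200:310,100:210].mean())
cv2.imwrite('pics/c3.png',cv2.resize(np.hstack([A[0][180:340,80:240],A[3][180:340,80:240]]),(800,400)))"
```

```text
t 3.1333 pos [ 0.4498 -0.2965  0.2397] yaw 133.5 q7 1.17 tilt [ 0.002 -0.001 -1.   ] F [ 0.4  0.4 -1.1] grip 0.006
  shift [-0.0028 -0.0022 -0.1003] spin 83.5
7.605261707988981
```

View pics/c3.png

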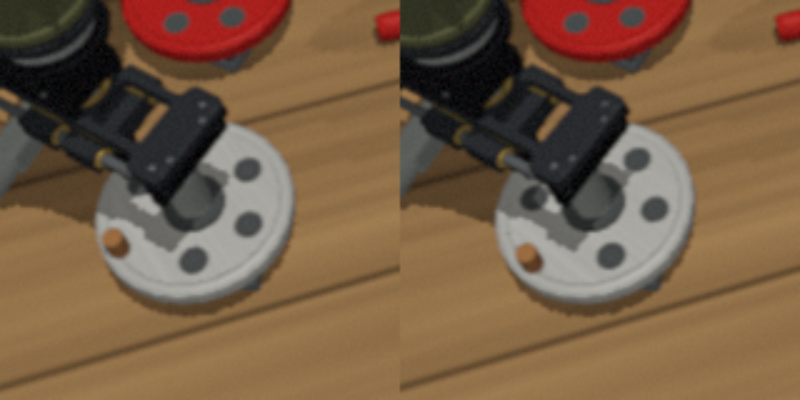

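The pictures show wheel R's knob moving on from (116,242) to (128,258) in 0.15 s with the finger at rest, so unit R runs free. I'll lift away and spin unit L to check it too.

Call:
step_arm([
  {"claw": 0, "tx": 0, "ty": 0, "tz": -0.03, "spin": 0},
  {"claw": 0, "tx": 0, "ty": 0, "tz": -0.06, "spin": 0},
  {"claw": 0, "tx": 0, "ty": 0, "tz": -0.08, "spin": 0},
  {"claw": 0, "tx": 0, "ty": 0, "tz": -0.08, "spin": 0},
])

```text
time: 3.72
position: [0.451, -0.2961, 0.3231]
tool_rot: [1.232, 2.882, -0.004]
ft_force: [-0.1, 0.3, 0.4]
grip_width: 0.004
```

```bash
python3 -c "
from h import *
rel((.49,-.02),.32,174)
rel((.436,.3245),.32,214)"
```

```text
t 3.7167 pos [ 0.451  -0.2961  0.3231] yaw 133.7 q7 1.22 tilt [ 0.006 -0.005 -1.   ] F [-0.1  0.3  0.4] grip 0.004
  shift [0.1726 0.219  0.0019] spin -40.3
t 3.7167 pos [ 0.451  -0.2961  0.3231] yaw 133.7 q7 1.22 tilt [ 0.006 -0.005 -1.   ] F [-0.1  0.3  0.4] grip 0.004
  shift [ 4.59e-01  4.18e-01 -3.00e-04] spin -80.3
```

Call:
step_arm([
  {"claw": 0, "tx": 0.022, "ty": 0.028, "tz": 0, "spin": -5},
  {"claw": 0, "tx": 0.044, "ty": 0.056, "tz": 0, "spin": -10},
  {"claw": 0, "tx": 0.066, "ty": 0.084, "tz": 0, "spin": -15},
  {"claw": 0, "tx": 0.088, "ty": 0.112, "tz": 0, "spin": -20},
  {"claw": 0, "tx": 0.11, "ty": 0.14, "tz": 0, "spin": -25},
  {"claw": 0, "tx": 0.132, "ty": 0.168, "tz": 0, "spin": -30},
  {"claw": 0, "tx": 0.154, "ty": 0.196, "tz": 0, "spin": -35},
  {"claw": 0, "tx": 0.173, "ty": 0.219, "tz": 0, "spin": -40},
])

```text
time: 4.38
position: [0.4877, -0.0165, 0.3179]
tool_rot: [-0.163, -3.137, 0.0]
ft_force: [0.4, 0.1, -0.0]
grip_width: 0.006
```

```bash
python3 -c "
from h import *
imaging.get_image('top')
rel((.436,.3245),.32,214)"
```

```text
t 4.4333 pos [ 0.488  -0.0103  0.3182] yaw 174.7 q7 1.39 tilt [ 0.001  0.004 -1.   ] F [0.5 5.1 0.2] grip 0.005
  shift [ 0.0827  0.3286 -0.0005] spin -39.3
```

Call:
step_arm([
  {"claw": 0, "tx": 0.01, "ty": 0.04, "tz": 0, "spin": -5},
  {"claw": 0, "tx": 0.02, "ty": 0.08, "tz": 0, "spin": -10},
  {"claw": 0, "tx": 0.03, "ty": 0.12, "tz": 0, "spin": -15},
  {"claw": 0, "tx": 0.04, "ty": 0.16, "tz": 0, "spin": -20},
  {"claw": 0, "tx": 0.05, "ty": 0.2, "tz": 0, "spin": -25},
  {"claw": 0, "tx": 0.06, "ty": 0.24, "tz": 0, "spin": -30},
  {"claw": 0, "tx": 0.07, "ty": 0.28, "tz": 0, "spin": -35},
  {"claw": 0, "tx": 0.082, "ty": 0.318, "tz": 0, "spin": -39},
])

```text
time: 5.1
position: [0.4408, 0.3071, 0.3178]
tool_rot: [-0.889, 3.013, -0.001]
ft_force: [1.0, -0.1, -0.3]
grip_width: 0.002
```

```bash
python3 -c "
from h import *
for i in range(5): imaging.get_image('top')
rel((.436,.3245),.238,214)"
```

```text
t 5.35 pos [0.4411 0.3052 0.3175] yaw -147.3 q7 1.27 tilt [-0.001 -0.001 -1.   ] F [-0.1 -0.8  0.5] grip 0.008
  shift [-0.0063  0.019   0.0794] spin -1.3
```

Call:
step_arm([
  {"claw": 0, "tx": -0.006, "ty": 0.019, "tz": 0, "spin": -1},
  {"claw": 0, "tx": -0.006, "ty": 0.019, "tz": 0, "spin": -1},
  {"claw": 0, "tx": -0.006, "ty": 0.019, "tz": 0.02, "spin": -1},
  {"claw": 0, "tx": -0.006, "ty": 0.019, "tz": 0.04, "spin": -1},
  {"claw": 0, "tx": -0.006, "ty": 0.019, "tz": 0.06, "spin": -1},
  {"claw": 0, "tx": -0.006, "ty": 0.019, "tz": 0.079, "spin": -1},
  {"claw": 0, "tx": -0.006, "ty": 0.019, "tz": 0.079, "spin": -1},
  {"claw": 0, "tx": -0.006, "ty": 0.019, "tz": 0.079, "spin": -1},
])

```text
time: 6.02
position: [0.4365, 0.3231, 0.2386]
tool_rot: [0.907, -3.006, 0.002]
ft_force: [0.4, -0.4, 0.2]
grip_width: 0.008
```

```bash
python3 -c "
from h import *
rel((.436,.3245),.238,214)
p=get_state()['position'][:2];c=np.array([.4705,.273]);d=p-c
th=np.degrees(np.arctan2(d[1],d[0]));print(np.hypot(*d),th)
arc(c,np.hypot(*d),th,-1)"
```

```text
t 6.0167 pos [0.4365 0.3231 0.2386] yaw -146.4 q7 1.16 tilt [-0.002 -0.002 -1.   ] F [ 0.4 -0.4  0.2] grip 0.008
  shift [-0.0004  0.0014  0.0006] spin -0.4
0.060549640684132516 124.18693740355859
1 [-0.007 -0.   ] 7
2 [-0.015 -0.002] 14
3 [-0.022 -0.004] 21
4 [-0.028 -0.007] 28
5 [-0.035 -0.011] 35
6 [-0.041 -0.015] 42
7 [-0.046 -0.02 ] 49
8 [-0.05  -0.026] 56
```

Call:
step_arm([
  {"claw": 0, "tx": -0.007, "ty": 0, "tz": 0, "spin": 7},
  {"claw": 0, "tx": -0.015, "ty": -0.002, "tz": 0, "spin": 14},
  {"claw": 0, "tx": -0.022, "ty": -0.004, "tz": 0, "spin": 21},
  {"claw": 0, "tx": -0.028, "ty": -0.007, "tz": 0, "spin": 28},
  {"claw": 0, "tx": -0.035, "ty": -0.011, "tz": 0, "spin": 35},
  {"claw": 0, "tx": -0.041, "ty": -0.015, "tz": 0, "spin": 42},
  {"claw": 0, "tx": -0.046, "ty": -0.02, "tz": 0, "spin": 49},
  {"claw": 0, "tx": -0.05, "ty": -0.026, "tz": 0, "spin": 56},
])

```text
time: 6.68
position: [0.4926, 0.3305, 0.2407]
tool_rot: [0.617, 3.08, 0.0]
ft_force: [-1.8, 0.1, -0.1]
grip_width: 0.007
```

Call:
step_arm([
  {"claw": 0, "tx": -0.007, "ty": 0, "tz": 0, "spin": 7},
  {"claw": 0, "tx": -0.015, "ty": -0.002, "tz": 0, "spin": 14},
  {"claw": 0, "tx": -0.022, "ty": -0.004, "tz": 0, "spin": 21},
  {"claw": 0, "tx": -0.028, "ty": -0.007, "tz": 0, "spin": 28},
  {"claw": 0, "tx": -0.028, "ty": -0.007, "tz": 0, "spin": 28},
  {"claw": 0, "tx": -0.028, "ty": -0.007, "tz": 0, "spin": 28},
])

```text
time: 7.18
position: [0.516, 0.3135, 0.2408]
tool_rot: [1.331, 2.844, 0.002]
ft_force: [0.0, 0.4, 0.9]
grip_width: 0.003
```

```bash
python3 -c "
from h import *
rel((.45,.3),.34,50)
A=[imaging.get_image('scene') for i in range(5)];t=imaging.get_image('top')
cv2.imwrite('pics/scene3.png',A[0]);cv2.imwrite('pics/scene3b.png',A[4]);cv2.imwrite('pics/top3.png',t)
print('diff L',cv2.absdiff(A[0],A[4])[145:230,360:445].mean(),'R',cv2.absdiff(A[0],A[4])[220:310,110:205].mean())
cv2.imwrite('pics/c4.png',cv2.resize(np.hstack([A[0][110:270,320:480],A[4][110:270,320:480]]),(800,400)))"
```

```text
t 7.1833 pos [0.516  0.3135 0.2408] yaw 129.8 q7 -0.11 tilt [ 0.002  0.001 -1.   ] F [0.  0.4 0.9] grip 0.003
  shift [ 0.0318 -0.0592 -0.0994] spin 79.8
diff L 2.6773702422145327 R 2.2969980506822614
```

View pics/c4.png

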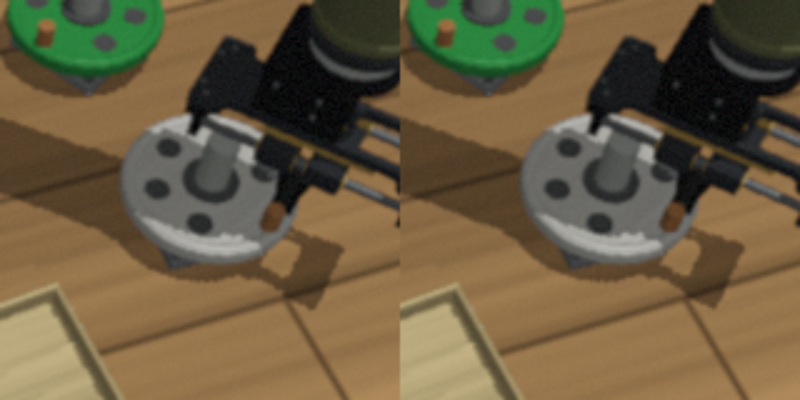

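Wheel L has stopped exactly where the finger left it, with the knob at (272,216) in both frames, so unit L binds. Its knob now points about 27° from x, so I'll straddle the post across that direction.

Call:
step_arm([
  {"claw": 0, "tx": 0, "ty": 0, "tz": -0.03, "spin": 0},
  {"claw": 0, "tx": 0, "ty": 0, "tz": -0.06, "spin": 0},
  {"claw": 0.5, "tx": 0, "ty": 0, "tz": -0.09, "spin": 0},
  {"claw": 1, "tx": 0, "ty": 0, "tz": -0.11, "spin": -7},
  {"claw": 1, "tx": 0, "ty": 0, "tz": -0.11, "spin": -14},
  {"claw": 1, "tx": 0, "ty": 0, "tz": -0.11, "spin": -21},
  {"claw": 1, "tx": 0, "ty": 0, "tz": -0.11, "spin": -28},
  {"claw": 1, "tx": 0, "ty": 0, "tz": -0.11, "spin": -35},
])

```text
time: 8.15
position: [0.5151, 0.3141, 0.3494]
tool_rot: [0.406, 3.115, -0.0]
ft_force: [-1.1, -0.3, -0.3]
grip_width: 0.378
```

```bash
python3 -c "
from h import *
A=imaging.get_image('scene');t=imaging.get_image('top')
cv2.imwrite('pics/scene4.png',A);cv2.imwrite('pics/top4.png',t)
print(wheels('scene',A),wheels('top',t))
rel((.4705,.273),.35,200)
B=cv2.imread('pics/scene0.png')
cv2.imwrite('pics/c5.png',cv2.resize(np.hstack([A[110:270,320:480],B[110:270,320:480]]),(800,400)))"
```

```text
[(array([158., 264.]), 0.4938, -0.2541, 0.0752), (array([498., 319.]), 0.7884, 0.2966, 0.0628), (array([ 19., 406.]), 0.6854, -0.5091, 0.0311)] [(array([539.,  80.]), 0.7875, -0.5319, 0.0556), (array([148.,  81.]), 0.768, 0.3044, 0.0626), (array([413., 209.]), 0.4925, -0.2541, 0.0746), (array([142., 239.]), 0.4347, 0.2984, 0.0598)]
t 8.25 pos [0.5152 0.314  0.3492] yaw 164.8 q7 0.52 tilt [-0.  0. -1.] F [-0.3 -0.2  0.4] grip 0.469
  shift [ 0.0324 -0.0513 -0.0008] spin -35.2
```

View pics/c5.png

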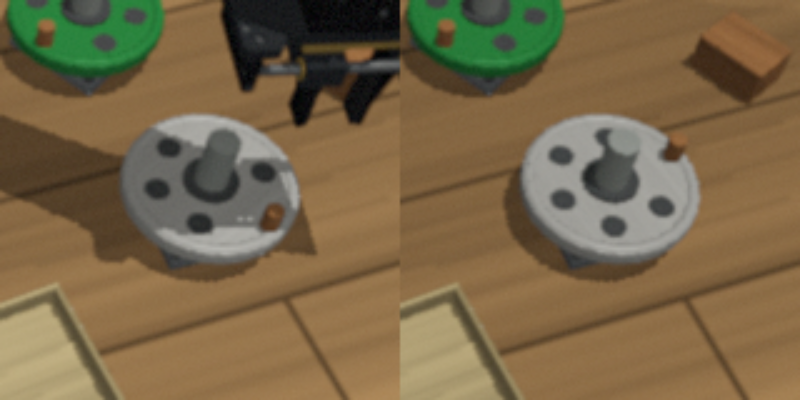

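Unit L hasn't shifted. Its post and base corner match the first picture, and the knob went from (677,147) to (272,216) in the crop. R is still at (0.493, -0.254). Next I'll move above the post and descend.

Call:
step_arm([
  {"claw": 1, "tx": 0.016, "ty": -0.025, "tz": 0, "spin": -7},
  {"claw": 1, "tx": 0.032, "ty": -0.051, "tz": 0, "spin": -14},
  {"claw": 1, "tx": 0.032, "ty": -0.051, "tz": 0, "spin": -21},
  {"claw": 1, "tx": 0.032, "ty": -0.051, "tz": 0, "spin": -28},
  {"claw": 1, "tx": 0.032, "ty": -0.051, "tz": 0, "spin": -35},
  {"claw": 1, "tx": 0.032, "ty": -0.051, "tz": 0, "spin": -35},
  {"claw": 1, "tx": 0.032, "ty": -0.051, "tz": 0, "spin": -35},
])

```text
time: 8.83
position: [0.471, 0.2732, 0.3493]
tool_rot: [0.53, -3.096, -0.0]
ft_force: [-0.5, -0.4, -0.2]
grip_width: 0.968
```

```bash
python3 -c "
from h import *
rel((.4708,.273),.2495,200)"
```

```text
t 8.8333 pos [0.471  0.2732 0.3493] yaw -160.6 q7 1.19 tilt [-0.  0. -1.] F [-0.5 -0.4 -0.2] grip 0.968
  shift [ 0.0002 -0.0001  0.0998] spin -0.6
```

Call:
step_arm([
  {"claw": 1, "tx": 0, "ty": 0, "tz": 0.03, "spin": 0},
  {"claw": 1, "tx": 0, "ty": 0, "tz": 0.055, "spin": 0},
  {"claw": 1, "tx": 0, "ty": 0, "tz": 0.08, "spin": 0},
  {"claw": 1, "tx": 0, "ty": 0, "tz": 0.1, "spin": 0},
  {"claw": 1, "tx": 0, "ty": 0, "tz": 0.1, "spin": 0},
  {"claw": 1, "tx": 0, "ty": 0, "tz": 0.1, "spin": 0},
])

```text
time: 9.33
position: [0.4707, 0.2732, 0.2486]
tool_rot: [0.534, -3.093, 0.0]
ft_force: [-0.7, 0.3, 0.8]
grip_width: 1.001
```

Call:
step_arm([
  {"claw": 0, "tx": 0, "ty": 0, "tz": 0, "spin": 0},
  {"claw": 0, "tx": 0, "ty": 0, "tz": 0, "spin": 0},
  {"claw": 0, "tx": 0, "ty": 0, "tz": 0, "spin": 0},
  {"claw": 0, "tx": 0, "ty": 0, "tz": 0, "spin": 0},
  {"claw": 0, "tx": 0, "ty": 0, "tz": 0, "spin": 0},
  {"claw": 0, "tx": 0, "ty": 0, "tz": 0, "spin": 0},
  {"claw": 0, "tx": 0, "ty": 0, "tz": 0, "spin": 0},
  {"claw": 0, "tx": 0, "ty": 0, "tz": 0, "spin": 0},
], force=45)

```text
time: 10.0
position: [0.471, 0.2731, 0.2493]
tool_rot: [-0.538, 3.095, -0.0]
ft_force: [0.8, 0.4, -0.3]
grip_width: 0.481
```

Call:
step_arm([
  {"claw": 0, "tx": 0, "ty": 0, "tz": 0, "spin": 0},
  {"claw": 0, "tx": 0, "ty": 0, "tz": 0, "spin": 0},
  {"claw": 0, "tx": 0, "ty": 0, "tz": 0, "spin": 0},
  {"claw": 0, "tx": 0, "ty": 0, "tz": -0.01, "spin": 0},
  {"claw": 0, "tx": 0, "ty": 0, "tz": -0.02, "spin": 0},
  {"claw": 0, "tx": 0, "ty": 0, "tz": -0.03, "spin": 0},
  {"claw": 0, "tx": 0, "ty": 0, "tz": -0.03, "spin": 0},
])

```text
time: 10.58
position: [0.4715, 0.2737, 0.2813]
tool_rot: [-0.538, 3.092, 0.001]
ft_force: [1.2, 0.8, -8.2]
grip_width: 0.314
```

```bash
python3 -c "
from h import *
rel((.631,.016),.33,187)"
```

```text
t 10.5833 pos [0.4715 0.2737 0.2813] yaw -160.3 q7 1.13 tilt [ 0.003  0.001 -1.   ] F [ 1.2  0.8 -8.2] grip 0.314
  shift [-0.0632 -0.2964 -0.0485] spin 12.7
```

The grip width is about 27 mm, and the 8.2 N load matches the unit's weight. I'll carry it to the tray centre, estimated at (0.627,0.015) from the top view and (0.635,0.017) from the scene view.

Call:
step_arm([
  {"claw": 0, "tx": 0, "ty": 0, "tz": -0.025, "spin": 0},
  {"claw": 0, "tx": 0, "ty": 0, "tz": -0.05, "spin": 0},
  {"claw": 0, "tx": -0.005, "ty": -0.022, "tz": -0.05, "spin": 0},
  {"claw": 0, "tx": -0.011, "ty": -0.05, "tz": -0.05, "spin": 0},
  {"claw": 0, "tx": -0.018, "ty": -0.083, "tz": -0.05, "spin": 0},
  {"claw": 0, "tx": -0.025, "ty": -0.117, "tz": -0.05, "spin": 0},
  {"claw": 0, "tx": -0.032, "ty": -0.15, "tz": -0.05, "spin": 0},
  {"claw": 0, "tx": -0.038, "ty": -0.18, "tz": -0.05, "spin": 0},
])

```text
time: 11.25
position: [0.5684, 0.1141, 0.329]
tool_rot: [0.537, -3.095, 0.002]
ft_force: [0.4, 0.1, -9.0]
grip_width: 0.312
```

Call:
step_arm([
  {"claw": 0, "tx": -0.007, "ty": -0.03, "tz": 0, "spin": 0},
  {"claw": 0, "tx": -0.013, "ty": -0.06, "tz": 0, "spin": 0},
  {"claw": 0, "tx": -0.019, "ty": -0.09, "tz": 0, "spin": 0},
  {"claw": 0, "tx": -0.024, "ty": -0.11, "tz": 0, "spin": 0},
  {"claw": 0, "tx": -0.025, "ty": -0.117, "tz": 0, "spin": 0},
  {"claw": 0, "tx": -0.025, "ty": -0.117, "tz": 0, "spin": 0},
  {"claw": 0, "tx": -0.025, "ty": -0.117, "tz": 0, "spin": 0},
])

```text
time: 11.83
position: [0.6302, 0.0152, 0.3286]
tool_rot: [0.537, -3.094, -0.003]
ft_force: [0.0, 1.2, -9.2]
grip_width: 0.307
```

```bash
python3 -c "
from h import *
rel((.631,.016),.2545,200)
A=imaging.get_image('scene');t=imaging.get_image('top')
cv2.imwrite('pics/scene5.png',A);cv2.imwrite('pics/top5.png',t)
cv2.imwrite('pics/c6.png',cv2.resize(A[170:390,180:440],(780,660))[:600])"
```

```text
t 11.8333 pos [0.6302 0.0152 0.3286] yaw -160.3 q7 1.64 tilt [-0.002  0.001 -1.   ] F [ 0.   1.2 -9.2] grip 0.307
  shift [-0.0011  0.0004  0.0741] spin -0.3
```

View pics/c6.png

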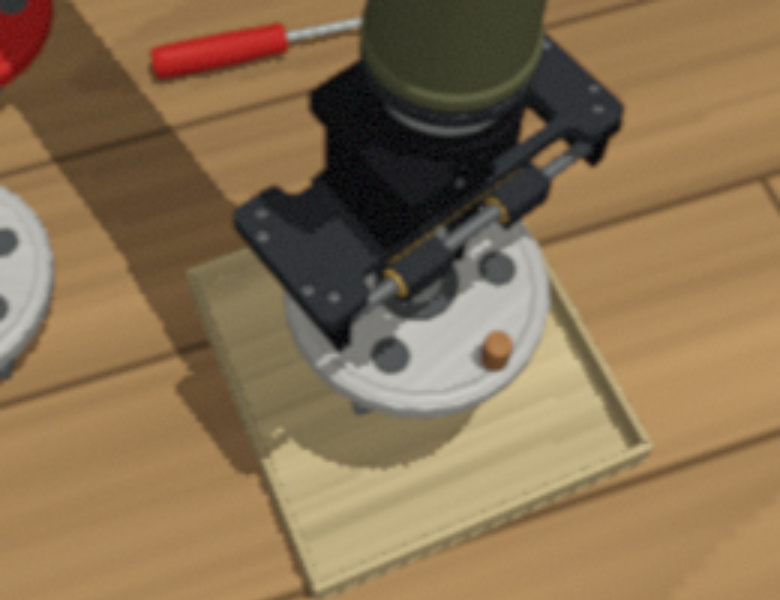

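The unit hangs level over the tray at about image (420,320). I'll lower it 74 mm to the tray floor, slowing at the end.

Call:
step_arm([
  {"claw": 0, "tx": 0, "ty": 0, "tz": 0.02, "spin": 0},
  {"claw": 0, "tx": 0, "ty": 0, "tz": 0.04, "spin": 0},
  {"claw": 0, "tx": 0, "ty": 0, "tz": 0.055, "spin": 0},
  {"claw": 0, "tx": 0, "ty": 0, "tz": 0.065, "spin": 0},
  {"claw": 0, "tx": 0, "ty": 0, "tz": 0.07, "spin": 0},
  {"claw": 0, "tx": 0, "ty": 0, "tz": 0.073, "spin": 0},
  {"claw": 0, "tx": 0, "ty": 0, "tz": 0.074, "spin": 0},
  {"claw": 0, "tx": 0, "ty": 0, "tz": 0.074, "spin": 0},
])

```text
time: 12.6
position: [0.6309, 0.0153, 0.256]
tool_rot: [-0.539, 3.094, -0.0]
ft_force: [-0.1, -0.4, -8.2]
grip_width: 0.305
```

Call:
step_arm([
  {"claw": 0, "tx": 0, "ty": 0, "tz": 0.001, "spin": 0},
  {"claw": 0, "tx": 0, "ty": 0, "tz": 0.001, "spin": 0},
])

```text
time: 12.77
position: [0.631, 0.015, 0.255]
tool_rot: [-0.538, 3.094, -0.001]
ft_force: [-0.5, -0.4, -9.1]
grip_width: 0.313
```

Still carrying the weight, so I'll go down in 1 mm steps until the load drops.

Call:
step_arm([
  {"claw": 0, "tx": 0, "ty": 0, "tz": 0.001, "spin": 0},
  {"claw": 0, "tx": 0, "ty": 0, "tz": 0.001, "spin": 0},
  {"claw": 0, "tx": 0, "ty": 0, "tz": 0.001, "spin": 0},
])

```text
time: 13.02
position: [0.631, 0.0149, 0.2543]
tool_rot: [-0.538, 3.094, -0.001]
ft_force: [0.3, -0.4, -3.2]
grip_width: 0.31
```

Call:
step_arm([
  {"claw": 0, "tx": 0, "ty": 0, "tz": 0.001, "spin": 0},
  {"claw": 0, "tx": 0, "ty": 0, "tz": 0.001, "spin": 0},
  {"claw": 0, "tx": 0, "ty": 0, "tz": 0.001, "spin": 0},
])

```text
time: 13.27
position: [0.631, 0.015, 0.2542]
tool_rot: [-0.538, 3.094, -0.002]
ft_force: [-4.0, -1.4, 4.8]
grip_width: 0.312
```

The force has changed sign, so the unit is on the floor. Release and rise.

Call:
step_arm([
  {"claw": 1, "tx": 0, "ty": 0, "tz": 0, "spin": 0},
  {"claw": 1, "tx": 0, "ty": 0, "tz": 0, "spin": 0},
  {"claw": 1, "tx": 0, "ty": 0, "tz": 0, "spin": 0},
  {"claw": 1, "tx": 0, "ty": 0, "tz": 0, "spin": 0},
  {"claw": 1, "tx": 0, "ty": 0, "tz": 0, "spin": 0},
  {"claw": 1, "tx": 0, "ty": 0, "tz": 0, "spin": 0},
  {"claw": 1, "tx": 0, "ty": 0, "tz": 0, "spin": 0},
  {"claw": 1, "tx": 0, "ty": 0, "tz": 0, "spin": 0},
])

```text
time: 13.93
position: [0.6307, 0.0149, 0.2522]
tool_rot: [-0.539, 3.095, -0.0]
ft_force: [0.4, 0.1, -0.1]
grip_width: 0.834
```

Call:
step_arm([
  {"claw": 1, "tx": 0, "ty": 0, "tz": -0.015, "spin": 0},
  {"claw": 1, "tx": 0, "ty": 0, "tz": -0.04, "spin": 0},
  {"claw": 1, "tx": 0, "ty": 0, "tz": -0.07, "spin": 0},
  {"claw": 1, "tx": 0, "ty": 0, "tz": -0.1, "spin": 0},
  {"claw": 1, "tx": 0.04, "ty": 0, "tz": -0.12, "spin": 0},
  {"claw": 1, "tx": 0.08, "ty": 0, "tz": -0.12, "spin": 0},
  {"claw": 1, "tx": 0.12, "ty": 0, "tz": -0.12, "spin": 0},
  {"claw": 1, "tx": 0.15, "ty": 0, "tz": -0.12, "spin": 0},
])

```text
time: 14.6
position: [0.4872, -0.0361, 0.3731]
tool_rot: [0.538, -3.095, 0.002]
ft_force: [0.3, 0.9, 0.2]
grip_width: 1.0
```

```bash
python3 -c "
from h import *
for i in range(5):imaging.get_image('top')
rel((.631,.016),.2545,200)
A=imaging.get_image('scene');t=imaging.get_image('top')
cv2.imwrite('pics/scene6.png',A)
print(wheels('scene',A),wheels('top',t))
cv2.imwrite('pics/c7.png',cv2.resize(A[170:390,80:440],(792,484)))"
```

```text
t 14.85 pos [ 0.4901 -0.0353  0.3735] yaw -160.2 q7 1.92 tilt [ 0.003 -0.001 -1.   ] F [ 0.4 -0.1  0.1] grip 1.003
  shift [-0.1497  0.0008  0.1193] spin -0.2
[(array([144.,   6.]), -0.3745, -0.1512, 0.0948), (array([158., 264.]), 0.4942, -0.2547, 0.0752), (array([316., 286.]), 0.6295, 0.0154, 0.0755), (array([498., 319.]), 0.7885, 0.2965, 0.0628), (array([ 19., 406.]), 0.6859, -0.5091, 0.0313)] [(array([539.,  80.]), 0.7875, -0.5319, 0.0556), (array([148.,  81.]), 0.768, 0.3044, 0.0626), (array([263., 144.]), 0.6265, 0.0394, 0.0694), (array([419., 210.]), 0.4926, -0.2549, 0.0745)]
```

View pics/c7.png

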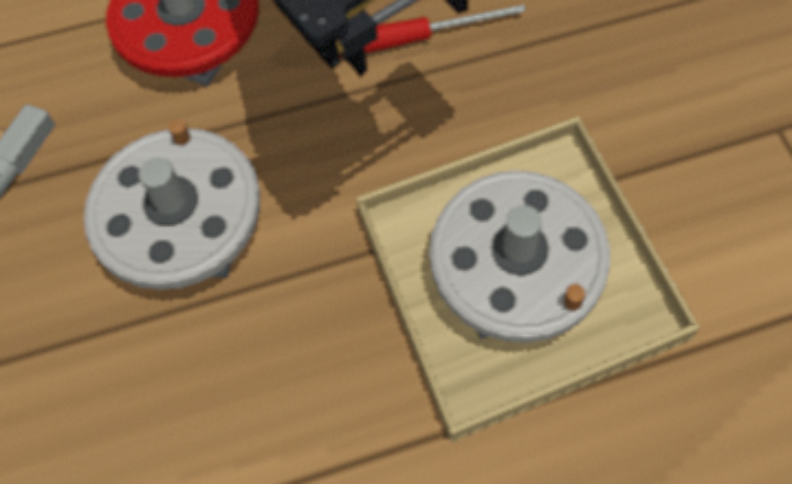

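Unit L stands upright in the tray, with its wheel centre near crop pixel (520,252). R is still in its place at (172,210), and the gripper is clear.

```bash
python3 -c "
from bench import workorder
print(workorder.close_job())"
```

```text
the job is handed in; nothing more can be done
None
```

The binding unit now stands upright and released on the tray floor, and I handed the job in at about 15 s. No verdict came back.

- **Spin test:** I pushed both wheels more than an eighth of a turn while both units stood in place. The right-hand unit (0.493, -0.254) coasted on after the finger stopped. The left-hand one (0.471, 0.273) stopped dead with the finger, so it is the one that binds.
- **Placing:** I lifted the left-hand unit by its post and set it down in the tray. The force reading changed sign at floor height. The scene camera puts it at (0.630, 0.015), against an estimated tray centre of (0.631, 0.016).
- **Free-running unit:** it measured within about 2 mm of its starting place.
- **Gripper:** it is clear of everything.

**Disagreements:** the top camera's last fit for the placed unit, (0.627, 0.039), was off, with too small a radius (69 mm instead of 75 mm), probably because the arm covered part of the wheel. I relied on the scene camera, whose fit had the right radius. The two cameras' tray-centre estimates differed by about 8 mm, well inside the 60 mm tolerance. One move call was refused for missing keys and had no effect.

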